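Pack the inspection kit tray from the bench and the bar magazine

ROBOT

A 6-joint arm with a two-finger parallel gripper is mounted at the origin on the work surface. World frame = base frame: x ahead of the robot, y to its left, z up, the work surface at z = 0. Lengths are in m, angles in rad, forces in N, time in s.
With the tool pointing down it reaches from about 0.35 to 0.775 m from the base axis. Payload 5.5 kg.
Tool frame: the origin (TCP) lies where the fingers leave the gripper's body, on its centre line; the fingertips stand env.tip_reach ahead of it and the grasp point (between the pads) lies 54 mm ahead of it (env.tip_reach is the distance from the TCP to the fingertips, in m); z points along the fingers, y is the line along which they close (so a half turn about z gives the same grasp; the last joint's range is limited). The gripper opens to 85 mm and grips with 20 to 120 N. Pads are 22 mm wide; open, the fingers measure 114 mm over their backs; the gripper's body (76 mm by 85 mm) begins 54 mm behind the grasp point. The pads swing forward as they close: fully open they stand 13 mm farther back than shut.
Start: joints at [-1.261, 0.313, 0.046, 1.304, 0, 1.431], TCP at [0.25, -0.518, 0.304] pointing down, gripper open.
Joint ranges: [-2.76, 2.76], [-0.86, 1.69], [-1.03, 1.26], [-2.2, 2.34], [-1.47, 1.5], [-3.14, 3.14]. Speed limits (rad/s): [2.57, 2.57, 3.14, 3.14, 3.14, 3.14].

INTERFACE

Orientations are given as a unit quaternion [w, x, y, z].
In Python, from workcell import status, optics, hand_in, env gives the robot as it stands.
- The arm moves only by the shell command python3 -m handwheel 'ROWS' [FORCE]. ROWS is a JSON object whose one key "deltas" holds a list of rows, each a list of 5 numbers: the opening, from -1 (shut) to 1 (fully open), then the shift along the tool's x, y, z in units of 40 mm (1.0 is 40 mm), then the turn about the tool's z in units of 10 degrees (1.0 is 10 degrees). In form: {"deltas": [[jaw, x, y, z, roll], ...]}. A call has 1 to 20 rows; each row shifts and turns the commanded pose from where the row before left it, along the tool's axes as they then stand; what a row does not reach is not made up. A row lasts 1/8 s, in which the tool goes at most 62.5 mm and 10.7 degrees, less where a joint would pass 70% of its speed; a pose out of reach is approached as far as the arm can. A call is refused whole if a number of a shift passes 1 or a number of a turn 1, either way. A call with a gripper value outside its range is refused whole. The fingers move at their own pace and stop on an object; FORCE is the grip in N (left out, the last holds). Time passes only in rows, so rows that do not move let the fingers close. It gives the time, the measured TCP pose, the force, the opening and the grip force at its end, in the units of the state.
- status.get_state(): the state, without advancing time (a new reading comes with each control period).
- optics.read_camera(name): name is "scene" or "top"; returns a dict with "frame" (420x560x3 uint8, red, green, blue), "depth" (420x560 float32, m along the optical axis (not along the pixel's ray), 0 where there is no reading), "vfov" (degrees; the focal length in pixels is half the picture's height over the tangent of half this angle, whatever the lens; pixels are square), "cx", "cy" (the principal point, pixels), "origin" and "attitude" of the camera in the world. Camera axes: x right, y down, z forward; pixel columns grow to the right and rows downward; lengths in m; the calibration is good to about 2 mm. A picture is of the moment at which its call begins.
- hand_in(): hands the job in; it is judged then, once.
The state is a dict: "clock": time; "joint_pos": joint angles; "qvel": joint speeds; "tau": joint torques, N m; "tcp_pos": TCP position; "orientation": TCP orientation; "wrist_force": force on the tool from outside, world axes, zero at the start; "ft_torque": the same for the moment, N m; "finger_gap": finger opening in m; "grip_force": force on a finger pad.
Only numpy, scipy, OpenCV 4.12 (cv2) and the standard library are available. Lean on these libraries where they do the work, as an engineer would, in place of code of your own. Each camera call takes 0.05 s, during which the arm holds its last target. There are 200 camera calls.

TASK

Pack the measuring kit into the shallow tray: the ring with the hole in the widest cell, the V-block (groove up) in the middle cell, the flanged plug upright in the narrowest cell, and the bottom bar of the magazine lying flat in the long channel, about midway along it. Draw that bar out through the gate so that the two bars above stay in the magazine and simply drop one place. Leave the solid disc, the plain block and the plain pin standing where they are.

Things in the scene. Friction and masses are not known exactly. Their poses are not given: they have to be found in the camera images.
- tray: Fixed shallow tray, black floor, white walls; 132 (x) x 212 (y) mm, walls 4 thick, 12 high; inner floor 4 mm over the bench. Origin: centre of underside; x points away from the robot (yaw within 0.25). Robot-side row of cells, 80 deep in x, centres x=-22: widest 80 wide, y=+62; middle 64 wide, y=-14; narrowest 52 wide, y=-76. Behind them the channel: 40 wide, centre x=+42, y=0, 204 long in y.
- magazine: Fixed bar magazine across from the tray: plinth 34 mm high, on it an aluminium chute 32 wide, 110 long, open on top, rim 90 over the bench. Origin: on the bench under the gate's outer face; x points back into the chute, away from the robot (yaw within 0.25). Three bars lie along x in a stack, floor at 34 mm (middle one unlisted). Only the lowest passes the 20 mm high slot under the gate plate.
- bar_low: Lowest steel bar, 100 (x) x 20 (y) x 16 (z) mm, 0.22 kg. Origin: centre of underside; x along the bar, parallel to magazine x. Starts 34 mm over the bench, its front end (bar x=-50) sticking 34 mm out of the gate to the robot, free to be gripped across its width from above. Slides out to magazine -x; its rear is clear of the gate after 66 mm.
- bar_top: The uppermost of the three bars, same size. Origin: centre of its underside, at the start at magazine x = +55 mm, 66 mm over the bench; when the lowest bar has been drawn it drops to 50 mm.
- ring: Steel setting ring lying flat: 64 mm outside diameter, open bore 40 mm, 26 mm high, about 0.4 kg. Origin: centre of its underside, z along its axis, up.
- vblock: Steel V-block, 46 (x) x 40 (y) x 32 (z) mm, about 0.35 kg, with a V groove 28 mm wide and 14 mm deep in its top, running along its x. Origin: centre of its underside, z up. The two 40 mm apart sides (faces across y) are flat.
- plug: Steel flanged plug standing upright: round flange 36 mm diameter and 8 mm high at the bottom, stem 22 mm diameter above it, 36 mm high in all, about 0.15 kg. Origin: centre of its underside, z up.
- disc: Look-alike, not part of the kit: solid steel disc, 64 mm diameter, 26 mm high, no bore. Origin: centre of its underside.
- block: Look-alike, not part of the kit: plain steel block 46 (x) x 40 (y) x 32 (z) mm without groove. Origin: centre of its underside.
- pin: Look-alike, not part of the kit: plain steel pin, 22 mm diameter, 36 mm high, without flange. Origin: centre of its underside.
There are look-alikes about, which are no part of the job. Leave any turquoise look-alike of the bar_low alone.

How it is judged:
At the end, for the whole second after the job is handed in: Ring, V-block, plug flat and upright (0.1 rad) in their own cells; lowest bar flat in the channel, centre within 55 mm of its middle; top bar one place lower (5 mm) in the magazine, within 8 mm along it; disc, block and pin upright within 25 mm of their starts; all at rest (x of ring in the frame of tray between -0.033 and -0.011 m and y of ring in the frame of tray between 0.051 and 0.073 m and z of ring in the frame of tray between 0.001 and 0.007 m and angle between each of ring, vblock, plug, bar_low, bar_top, disc, block, pin's own z axis and vertical below 0.1 rad and linear speed of each of ring, vblock, plug, bar_low, bar_top below 0.02 m/s and x of vblock in the frame of tray between -0.044 and 0 m and y of vblock in the frame of tray between -0.028 and 0 m and z of vblock in the frame of tray between 0.001 and 0.007 m and x of plug in the frame of tray between -0.046 and 0.002 m and y of plug in the frame of tray between -0.086 and -0.066 m and z of plug in the frame of tray between 0.001 and 0.007 m and x of bar_low in the frame of tray between 0.03 and 0.054 m and y of bar_low in the frame of tray between -0.055 and 0.055 m and z of bar_low in the frame of tray between 0.001 and 0.007 m and x of bar_top in the frame of magazine between 0.047 and 0.063 m and z of bar_top in the frame of magazine between 0.045 and 0.055 m and distance of each of disc, block, pin from where it was at the start of the episode below 0.025 m); the robot touches nothing.
It fails at once if an upper bar is lifted or pulled out of the magazine (z of bar_top in the frame of magazine above 0.078 m or z of bar_top in the frame of magazine below 0.028 m or x of bar_top in the frame of magazine above 0.075 m or x of bar_top in the frame of magazine below 0.035 m).
It fails at once if a look-alike is carried or pushed away (distance of any of disc, block, pin from where it was at the start of the episode above 0.04 m).
It also fails if it takes over 104 s, if anything falls off the work surface, if the arm or the gripper's body presses on something with over 40 N, if the wrist force passes 120 N, or if a joint passes its speed limit or range.

## Working session

There is one attempt and no reset: what is moved stays moved. The work goes in short steps, Python scripts to look and compute and a shell command to move; the robot and the scene stay as the last step left them, time stands still between calls to the robot, and variables do not carry over. Pictures are saved under pics/ and viewed, at most 14 in all, crops included, and the job is handed in when it is done.

```bash
mkdir -p pics; ls; python3 - <<'E'
from workcell import status, optics, env
import cv2,numpy as np
print(status.get_state(), env.tip_reach)
for n in ("scene","top"):
    d=optics.read_camera(n); np.save(f"pics/{n}0.npy",d,allow_pickle=True)
    cv2.imwrite(f"pics/{n}0.png",d["frame"][:,:,::-1])
    print(n,d["vfov"],d["cx"],d["cy"],d["origin"],d["attitude"],(d["depth"]>0).mean())
E
```

```text
pics
{'clock': 0.0, 'joint_pos': array([-1.26058707e+00,  3.13997841e-01,  4.49821875e-02,  1.30357410e+00,
        2.52083026e-05,  1.43121228e+00]), 'qvel': array([ 0.00048926,  0.00030872,  0.00024013, -0.00134283,  0.00060271,
       -0.00028919]), 'tau': array([-1.24599523e-03, -4.80614913e+01,  2.98538929e+01,  1.90518686e-02,
       -4.01173875e-04,  6.62350431e-06]), 'tcp_pos': array([ 0.2498894 , -0.51745217,  0.3030115 ]), 'orientation': array([-8.94526415e-04,  9.74816769e-01,  2.23005520e-01, -6.38499112e-05]), 'wrist_force': array([-0.35542341,  0.86596867, -0.05458054]), 'ft_torque': array([-0.01516776, -0.00299696, -0.0342827 ]), 'grip_force': 0.0, 'finger_gap': 0.08576933217447907} 0.0726
scene 53.35768265560539 282.7324628540387 217.26318388312433 [ 0.90464709 -0.26035494  0.67241127] [-0.29222792  0.86197986  0.39295451 -0.1310737 ] 0.9959438775510204
top 45.201448499840424 269.9046873659763 204.80428999082815 [0.49972298 0.01443086 1.05813696] [-0.02016613  0.71267598 -0.7011823   0.00544573] 0.9959736394557823
```

View pics/top0.png

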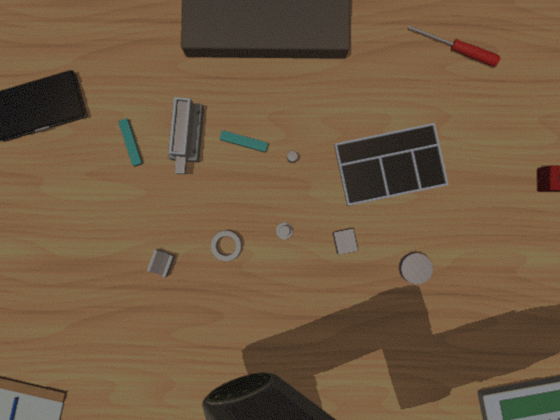

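View pics/scene0.png

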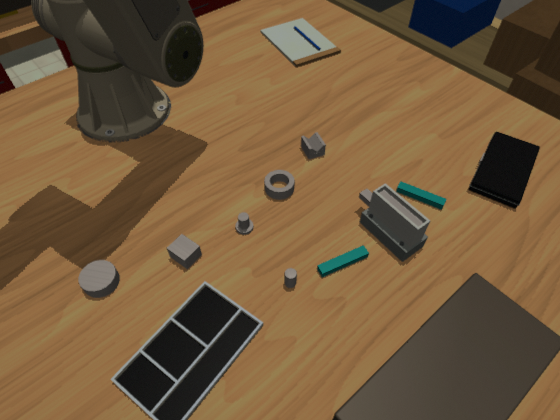

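The top view shows the ring at (227,246), V-block (160,263), plug (284,231), bar nose (180,165) below the magazine chute (182,127), and the tray centred at (391,164). The pin is at (292,157), block (346,241) and disc (416,268). Widest cell is on the left.

```bash
cat >h.py <<'E'
import numpy as np,cv2
from scipy.spatial.transform import Rotation as R
def rot(q): return R.from_quat([q[1],q[2],q[3],q[0]]).as_matrix()
def f(d): return d["frame"].shape[0]/2/np.tan(np.radians(d["vfov"])/2)
def ray(d,uv,z):
    uv=np.atleast_2d(uv).astype(float)
    c=np.c_[(uv[:,0]-d["cx"])/f(d),(uv[:,1]-d["cy"])/f(d),np.ones(len(uv))]@rot(d["attitude"]).T
    o=np.array(d["origin"]); return (o+c*((z-o[2])/c[:,2])[:,None])
def cloud(d):
    v,u=np.mgrid[:420,:560]; D=d["depth"]
    c=np.dstack([(u-d["cx"])/f(d)*D,(v-d["cy"])/f(d)*D,D])
    return c@rot(d["attitude"]).T+np.array(d["origin"])
E
python3 - <<'E'
from h import *
d=np.load("pics/top0.npy",allow_pickle=True).item()
C=cloud(d); hsv=cv2.cvtColor(d["frame"],cv2.COLOR_RGB2HSV)
m=((hsv[...,1]<70)&(hsv[...,2]>70)).astype(np.uint8)
out={"ring":(205,225,45,45,.026),"vblock":(140,240,42,45,.032),"plug":(270,215,30,32,.008),"disc":(392,245,50,48,.026),"block":(325,220,40,42,.032),"pin":(282,145,22,22,.036),"tray":(325,115,130,100,.012)}
for k,(x,y,w,h,z) in out.items():
    s=np.zeros_like(m); s[y:y+h,x:x+w]=m[y:y+h,x:x+w]
    c=max(cv2.findContours(s,0,2)[0],key=cv2.contourArea)[:,0]
    p=ray(d,c,z)[:,:2]*1000
    (cx,cy),wh,a=cv2.minAreaRect(p.astype(np.float32)); (ex,ey),r=cv2.minEnclosingCircle(p.astype(np.float32))
    q=C[y:y+h,x:x+w,2]
    print(k,np.round([cx,cy,*wh,a],1),"circ",np.round([ex,ey,r],1),"z",np.round(np.percentile(q,[5,50,95,99.5])*1000))
# bars/magazine: heights
Z=C[90:180,160:212]
for lo,hi in((.03,.042),(.044,.056),(.062,.072),(.076,.086),(.086,.096)):
    s=((Z[...,2]>lo)&(Z[...,2]<hi)).astype(np.uint8); P=Z[s>0][:,:2]*1000
    print(lo,len(P),[np.round(x,1) for x in cv2.minAreaRect(P.astype(np.float32))] if len(P)>4 else "")
cv2.imwrite("pics/c1.png",np.hstack([cv2.resize(d["frame"][80:185,130:235,::-1],(400,400),interpolation=2),cv2.resize(d["frame"][220:290,140:210,::-1],(400,400),interpolation=2)]))
E
```

```text
ring [452.4 125.2  61.9  64.1  15.3] circ [452.8 125.5  32.3] z [-3.  0. 27. 29.]
vblock [415.3 258.6  41.9  47.9  71.6] circ [415.2 259.2  29.3] z [-3.  1. 31. 36.]
plug [484.6   6.4  33.8  33.8  45.9] circ [484.6   6.8  17.8] z [-4.  0. 35. 38.]
disc [ 413.6 -263.    60.6   62.6    1. ] circ [ 413.2 -262.4   32.2] z [-4.  1. 27. 30.]
block [ 465.6 -117.4   47.1   42.4   12. ] circ [ 465.9 -118.1   29.4] z [ -4.   0.  33. 655.]
pin [636.1  -6.8  20.2  21.6  46. ] circ [635.9  -7.2  11.6] z [-3.  0. 36. 39.]
tray [ 626.6 -212.4  133.8  214.1   12.7] circ [ 626.1 -212.4  124.4] z [-3.  1. 11. 15.]
0.03 494 [array([671.6, 215.4]), array([ 60.4, 148.1]), np.float64(85.4)]
0.044 246 [array([668.5, 208.5]), array([ 30.8, 145.1]), np.float64(75.3)]
0.062 60 [array([680.6, 199.8]), array([ 29.2, 112.2]), np.float64(70.1)]
0.076 618 [array([685.7, 212.1]), array([ 31. , 109.9]), np.float64(84.0)]
0.086 387 [array([686.8, 214.5]), array([ 33.5, 110.8]), np.float64(86.0)]
```

View pics/c1.png

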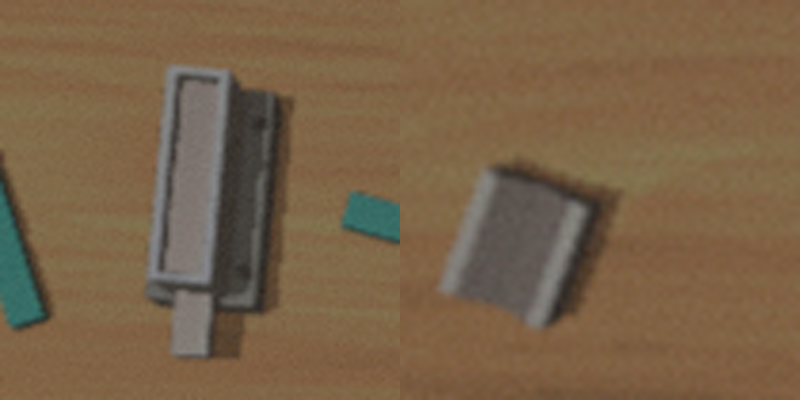

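Crops show the chute rim corners (170,67),(232,72),(213,287),(148,280) and the bar nose (171..213, 292..355) in crop pixels. The V-groove runs along the block's long side. Everything matches the given sizes. Next I'll get the magazine's exact pose and set up a move planner.

```bash
cat >>h.py <<'E'
from workcell import status
def pose():
    s=status.get_state(); M=rot(s["orientation"]); return s,np.degrees(np.arctan2(M[1,0],M[0,0])),M
def plan(x,y,phi,z=None):   # mm, deg; z = TCP height mm
    s,p,M=pose(); P=s["tcp_pos"]*1000
    dr=-((phi-p+180)%360-180)
    a=np.radians(phi); d=np.array([x,y])-P[:2]
    sx=d@[np.cos(a),np.sin(a)]; sy=d@[np.sin(a),-np.cos(a)]
    a=np.radians(p); ux=d@[np.cos(a),np.sin(a)]; uy=d@[np.sin(a),-np.cos(a)]
    print("t",round(s["clock"],2),"tcp",P.round(1),"phi",round(p,1),"tilt",np.degrees(np.arccos(-M[2,2])).round(2),"q6",s["joint_pos"][5].round(2),"gap",round(s["finger_gap"]*1e3,1),"grip",round(s["grip_force"],1),"F",np.round(s["wrist_force"],1))
    print("shift first (units) x %.2f y %.2f | roll %.2f, then x %.2f y %.2f | z down %.2f"%(ux/40,uy/40,dr/10,sx/40,sy/40,0 if z is None else (P[2]-z)/40))
E
python3 - <<'E'
from h import *
d=np.load("pics/top0.npy",allow_pickle=True).item()
k=400/105
S=lambda L:(np.array(L,float)/k+[130,80]-.5)
r=ray(d,S([(170,67),(232,72),(213,287),(148,280)]),.09)[:,:2]*1000
print("rim",r.round(1)); print("len",np.linalg.norm(r[3]-r[0]),np.linalg.norm(r[2]-r[1]),"front mid",(r[2]+r[3])/2)
ax=(r[0]+r[1]-r[2]-r[3]); print("yaw",np.degrees(np.arctan2(ax[1],ax[0])))
b=ray(d,S([(174,292),(215,292),(210,356),(171,355)]),.05)[:,:2]*1000
print("bar",b.round(1),"front mid",(b[2]+b[3])/2)
plan(452.5,125.3,102.7,72.6+12)
E
```

```text
rim [[741.1 224.5]
 [738.9 192.7]
 [628.8 199.9]
 [631.9 233.2]]
len 109.6151621973378 110.41594196359401 front mid [630.31392425 216.56412066]
yaw -4.1362184439759995
bar [[631.1 228.3]
 [631.4 206.5]
 [597.5 208.4]
 [597.7 229.1]] front mid [597.59507532 218.71530742]
t 0.1 tcp [ 249.9 -517.5  303.1] phi 25.8 tilt 0.09 q6 1.43 gap 85.0 grip 0.0 F [ 0.3  0.6 -0.2]
shift first (units) x 11.55 y -12.27 | roll -7.69, then x 14.56 y 8.47 | z down 5.46
```

```bash
python3 -m handwheel '{"deltas":[[1,0,0,0,-0.96],[1,0,0,0,-0.96],[1,0,0,0,-0.96],[1,0,0,0,-0.96],[1,0,0,0,-0.96],[1,0,0,0,-0.96],[1,0,0,0,-0.96],[1,0,0,0,-0.96],[1,0.97,0.56,0,0],[1,0.97,0.56,0,0],[1,0.97,0.56,0,0],[1,0.97,0.56,0,0],[1,0.97,0.56,0,0],[1,0.97,0.56,0,0],[1,0.97,0.56,0,0],[1,0.97,0.56,0,0],[1,0.97,0.56,0,0],[1,0.97,0.56,0,0]]}' 60; python3 -c "
from h import *
plan(452.5,125.3,102.7,84.6)"
```

```text
clock: 2.35
tcp_pos: [0.3842, -0.0889, 0.3037]
orientation: [-0.0, 0.626, 0.78, -0.0]
wrist_force: [0.4, -0.2, -0.4]
finger_gap: 0.0856
grip_force: 0.0
t 2.35 tcp [384.2 -88.9 303.7] phi 102.6 tilt 0.01 q6 0.92 gap 85.6 grip 0.0 F [ 0.4 -0.2 -0.4]
shift first (units) x 4.86 y 2.83 | roll -0.01, then x 4.85 y 2.84 | z down 5.48
```

```bash
python3 -m handwheel '{"deltas":[[1,0.97,0.57,0,0],[1,0.97,0.57,0,0],[1,0.97,0.57,0,0],[1,0.97,0.57,0,0],[1,0.97,0.57,0.4,0],[1,0,0,0.8,0],[1,0,0,0.8,0],[1,0,0,0.8,0],[1,0,0,0.8,0],[1,0,0,0.6,0],[1,0,0,0,0],[1,0,0,0,0]]}' 60 >/dev/null; python3 -c "
from h import *
plan(452.5,125.3,102.7,84.6)
from workcell import optics
d=optics.read_camera('scene'); cv2.imwrite('pics/s1.png',cv2.resize(d['frame'][90:250,200:400,::-1],(750,600),interpolation=2))"
```

```text
t 3.85 tcp [453.6 123.8 136.5] phi 102.6 tilt 0.03 q6 1.45 gap 85.1 grip 0.0 F [-0.2  0.2  0.9]
shift first (units) x 0.04 y -0.02 | roll -0.01, then x 0.04 y -0.02 | z down 1.30
```

View pics/s1.png

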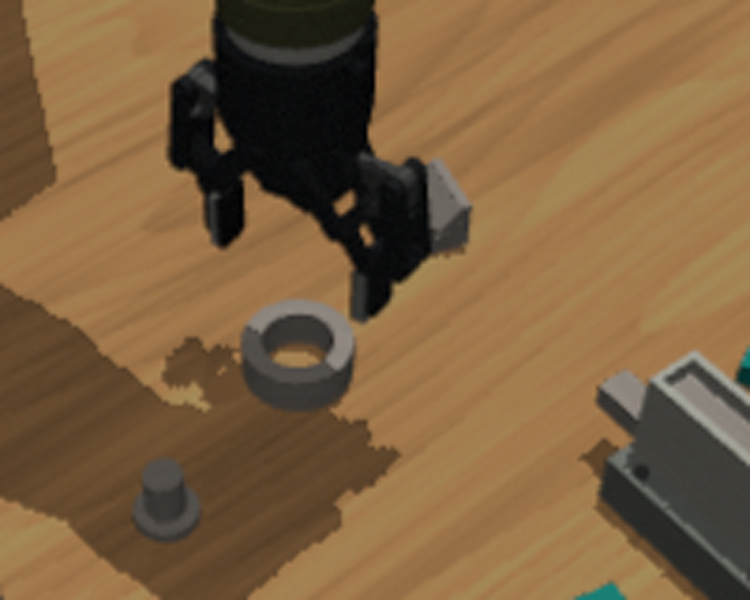

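The open fingers straddle the ring, with the near fingertip at crop (365,318). I'll read tip height from depth.

```bash
python3 -c "
from h import *
from workcell import optics
d=optics.read_camera('scene'); C=cloud(d)
P=C[100:185,240:325].reshape(-1,3)*1000
t=pose()[0]['tcp_pos']*1000
q=P[(abs(P[:,0]-t[0])<75)&(abs(P[:,1]-t[1])<20)&(P[:,2]>40)&(P[:,2]<130)]
for lo,hi in((-75,-30),(30,75)):
    s=q[(q[:,0]-t[0]>lo)&(q[:,0]-t[0]<hi)]; i=np.argsort(s[:,2])[:6]; print(t[2]-s[i,2],(s[i]-t).round(1)[:3])
"
```

```text
[59.7659452  59.20324463 59.08771085 58.9887319  58.15187674 58.10284007] [[-40.  -14.9 -59.8]
 [-42.3  -5.1 -59.2]
 [-43.1  -1.8 -59.1]]
[59.44092787 57.69986176 57.57560389 57.55602352 57.54213658 56.75304683] [[ 49.9   4.4 -59.4]
 [ 51.8   0.1 -57.7]
 [ 49.2   5.  -57.6]]
```

```bash
python3 -m handwheel '{"deltas":[[1,0.04,-0.02,0.75,0],[1,0,0,0.75,0],[1,0,0,0,0],[-0.2,0,0,0,0],[-0.2,0,0,0,0],[-0.2,0,0,0,0],[-0.2,0,0,0,0],[-0.2,0,0,0,0],[-0.2,0,0,0,0]]}' 60 ; python3 -c "
from h import *
plan(452.5,125.3,102.7,84.6)"
```

```text
clock: 5.08
tcp_pos: [0.453, 0.1253, 0.0782]
orientation: [0.001, 0.625, 0.78, 0.001]
wrist_force: [-2.7, 0.4, 9.1]
finger_gap: 0.0627
grip_force: 63.2
t 5.08 tcp [453.  125.3  78.2] phi 102.6 tilt 0.16 q6 1.45 gap 62.7 grip 63.2 F [-2.7  0.4  9.1]
shift first (units) x 0.00 y -0.01 | roll -0.01, then x 0.00 y -0.01 | z down -0.16
```

```bash
cat >>h.py <<'E'
def tray(x,y):
    a=np.radians(12.7); return 626.6+x*np.cos(a)-y*np.sin(a), -212.4+x*np.sin(a)+y*np.cos(a)
E
python3 -m handwheel '{"deltas":[[-0.2,0,0,-0.3,0],[-0.2,0,0,-0.6,0],[-0.2,0,0,-0.9,0],[-0.2,0,0,-0.4,0],[-0.2,0,0,0,0]]}' 60 ; python3 -c "
from h import *
plan(*tray(-22,62),102.7,80)"
```

```text
clock: 5.7
tcp_pos: [0.4533, 0.1253, 0.1661]
orientation: [0.002, 0.625, 0.78, 0.001]
wrist_force: [0.1, 0.2, -3.5]
finger_gap: 0.062
grip_force: 66.8
t 5.7 tcp [453.3 125.3 166.1] phi 102.6 tilt 0.25 q6 1.45 gap 62.0 grip 66.8 F [ 0.1  0.2 -3.5]
shift first (units) x -7.63 y 1.84 | roll -0.01, then x -7.64 y 1.82 | z down 2.15
```

```bash
python3 -m handwheel '{"deltas":[[-0.2,-0.4,0.1,0,0],[-0.2,-0.8,0.19,0,0],[-0.2,-0.84,0.2,0,0],[-0.2,-0.84,0.2,0,0],[-0.2,-0.84,0.2,0,0],[-0.2,-0.84,0.2,0,0],[-0.2,-0.84,0.2,0,0],[-0.2,-0.84,0.2,0,0],[-0.2,-0.8,0.19,0,0],[-0.2,-0.4,0.1,0,0],[-0.2,-0.19,0.04,0.3,0],[-0.2,0,0,0.6,0],[-0.2,0,0,0.6,0],[-0.2,0,0,0,0],[-0.2,0,0,0,0]]}' 60 ; python3 -c "
from h import *
plan(*tray(-22,62),102.7,82)"
```

```text
clock: 7.58
tcp_pos: [0.5895, -0.1564, 0.1041]
orientation: [-0.0, 0.625, 0.78, -0.0]
wrist_force: [-0.3, -0.5, -3.4]
finger_gap: 0.0624
grip_force: 67.0
t 7.58 tcp [ 589.5 -156.4  104.1] phi 102.6 tilt 0.02 q6 0.96 gap 62.4 grip 67.0 F [-0.3 -0.5 -3.4]
shift first (units) x -0.02 y 0.05 | roll -0.01, then x -0.02 y 0.05 | z down 0.55
```

```bash
python3 -m handwheel '{"deltas":[[-0.2,-0.02,0.05,0.3,0],[-0.2,0,0,0.22,0],[-0.2,0,0,0,0],[0.8,0,0,0,0],[0.8,0,0,0,0],[0.8,0,0,0,0],[0.8,0,0,-0.5,0],[0.8,0,0,-0.8,0],[0.8,0,0,-0.8,0],[0.8,0,0,-0.3,0],[1,0,0,0,0]]}' 60 ; python3 -c "
from h import *
plan(415.3,258.7,161.3,82)"
```

```text
clock: 8.95
tcp_pos: [0.5921, -0.1574, 0.1797]
orientation: [0.001, 0.625, 0.78, 0.0]
wrist_force: [0.9, 0.6, -0.5]
finger_gap: 0.0854
grip_force: 0.0
t 8.95 tcp [ 592.1 -157.4  179.7] phi 102.6 tilt 0.11 q6 0.96 gap 85.4 grip 0.0 F [ 0.9  0.6 -0.5]
shift first (units) x 11.12 y -2.05 | roll -5.87, then x 7.52 y 8.44 | z down 2.44
```

```bash
python3 -m handwheel '{"deltas":[[1,0.92,-0.17,0,0],[1,0.92,-0.17,0,0],[1,0.92,-0.17,0,0],[1,0.92,-0.17,0,0],[1,0.92,-0.17,0,0],[1,0.92,-0.17,0,0],[1,0.92,-0.17,0,0],[1,0.92,-0.17,0,0],[1,0.92,-0.17,0,0],[1,0.92,-0.17,0,0],[1,0.92,-0.17,0,0],[1,0.92,-0.17,0,0],[1,0,0,0,-0.98],[1,0,0,0,-0.98],[1,0,0,0.2,-0.98],[1,0,0,0.3,-0.98],[1,0,0,0.3,-0.98],[1,0,0,0.2,-0.98],[1,0,0,0,0],[1,0,0,0,0]]}' 60 ; python3 -c "
from h import *
plan(415.3,258.7,161.3,82)
from workcell import optics
d=optics.read_camera('scene'); np.save('pics/s2.npy',d,allow_pickle=True); cv2.imwrite('pics/s2.png',d['frame'][:,:,::-1])"
```

```text
clock: 11.45
tcp_pos: [0.4156, 0.2559, 0.1385]
orientation: [-0.0, 0.163, 0.987, -0.0]
wrist_force: [0.4, -0.3, 0.3]
finger_gap: 0.0852
grip_force: 0.0
t 11.45 tcp [415.6 255.9 138.5] phi 161.2 tilt 0.07 q6 0.72 gap 85.2 grip 0.0 F [ 0.4 -0.3  0.3]
shift first (units) x 0.03 y 0.06 | roll -0.01, then x 0.03 y 0.06 | z down 1.41
```

View pics/s2.png

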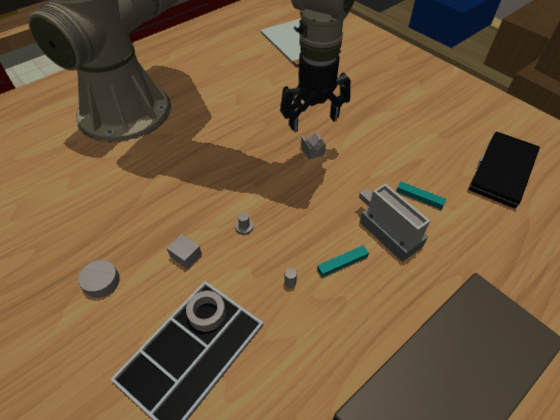

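The ring sits flat in the widest cell at (205,310), and the gripper is over the V-block at (313,146) with its jaws across the groove. Grasping.

```bash
python3 -m handwheel '{"deltas":[[1,0.03,0.06,0.7,0],[1,0,0,0.71,0],[1,0,0,0,0],[-0.8,0,0,0,0],[-0.8,0,0,0,0],[-0.8,0,0,0,0],[-0.8,0,0,0,0],[-0.8,0,0,0,0],[-0.8,0,0,0,0],[-0.8,0,0,0,0]]}' 60 ; python3 -m handwheel '{"deltas":[[-0.8,0,0,-0.3,0],[-0.8,0,0,-0.6,0],[-0.8,0,0,-0.9,0],[-0.8,0,0,-0.4,0],[-0.8,0,0,0,0]]}' 60; python3 -c "
from h import *
plan(*tray(-22,-14),102.7,86)"
```

```text
clock: 12.75
tcp_pos: [0.4165, 0.259, 0.084]
orientation: [0.001, 0.162, 0.987, 0.001]
wrist_force: [0.0, -0.1, 5.2]
finger_gap: 0.0389
grip_force: 62.0
clock: 13.38
tcp_pos: [0.4162, 0.259, 0.1723]
orientation: [0.001, 0.162, 0.987, 0.001]
wrist_force: [0.2, -0.3, -3.8]
finger_gap: 0.0388
grip_force: 61.3
t 13.38 tcp [416.2 259.  172.3] phi 161.4 tilt 0.17 q6 0.72 gap 38.8 grip 61.3 F [ 0.2 -0.3 -3.8]
shift first (units) x -8.46 y -10.07 | roll 5.87, then x -13.00 y 1.99 | z down 2.16
```

```bash
python3 -m handwheel '{"deltas":[[-0.8,0,0,0,0.98],[-0.8,0,0,0,0.98],[-0.8,0,0,0,0.98],[-0.8,0,0,0,0.98],[-0.8,0,0,0,0.98],[-0.8,0,0,0,0.98],[-0.8,-0.5,0.07,0,0],[-0.8,-0.9,0.14,0,0],[-0.8,-0.96,0.15,0,0],[-0.8,-0.96,0.15,0,0],[-0.8,-0.96,0.15,0,0],[-0.8,-0.96,0.15,0,0],[-0.8,-0.96,0.15,0,0],[-0.8,-0.96,0.15,0,0],[-0.8,-0.96,0.15,0,0],[-0.8,-0.96,0.15,0,0],[-0.8,-0.96,0.15,0,0],[-0.8,-0.96,0.15,0,0],[-0.8,-0.96,0.15,0,0],[-0.8,-0.8,0.11,0,0]]}' 60 >/dev/null; python3 -m handwheel '{"deltas":[[-0.8,-0.3,0.05,0,0],[-0.8,0,0,0.4,0],[-0.8,0,0,0.6,0],[-0.8,0,0,0.4,0],[-0.8,0,0,0,0],[-0.8,0,0,0,0]]}'; python3 -c "
from h import *
plan(*tray(-22,-14),102.7,88.5)"
```

```text
clock: 16.62
tcp_pos: [0.6084, -0.2332, 0.1151]
orientation: [0.0, 0.625, 0.78, 0.0]
wrist_force: [0.1, -0.0, -3.0]
finger_gap: 0.0386
grip_force: 61.1
t 16.62 tcp [ 608.4 -233.2  115.1] phi 102.6 tilt 0.03 q6 0.86 gap 38.6 grip 61.1 F [ 0.1 -0.  -3. ]
shift first (units) x 0.06 y 0.01 | roll -0.01, then x 0.06 y 0.01 | z down 0.67
```

```bash
python3 -m handwheel '{"deltas":[[-0.8,0.06,0,0.4,0],[-0.8,0,0,0.27,0],[-0.8,0,0,0,0],[0.4,0,0,0,0],[0.4,0,0,0,0],[0.4,0,0,0,0],[0.4,0,0,-0.5,0],[0.4,0,0,-0.8,0],[0.4,0,0,-0.8,0],[0.4,0,0,-0.2,0],[0.4,0,0,0,0]]}' 60 ; python3 -c "
from h import *
plan(484.7,6.6,102.7,84)
from workcell import optics
d=optics.read_camera('scene'); cv2.imwrite('pics/s3.png',cv2.resize(d['frame'][220:420,80:340,::-1],(780,600),interpolation=2))"
```

```text
clock: 18.0
tcp_pos: [0.6078, -0.2314, 0.1801]
orientation: [0.001, 0.625, 0.78, 0.0]
wrist_force: [-0.1, 0.2, -0.8]
finger_gap: 0.06
grip_force: 0.0
t 18.0 tcp [ 607.8 -231.4  180.1] phi 102.6 tilt 0.06 q6 0.86 gap 60.0 grip 0.0 F [-0.1  0.2 -0.8]
shift first (units) x 6.48 y -1.71 | roll -0.01, then x 6.48 y -1.69 | z down 2.40
```

View pics/s3.png

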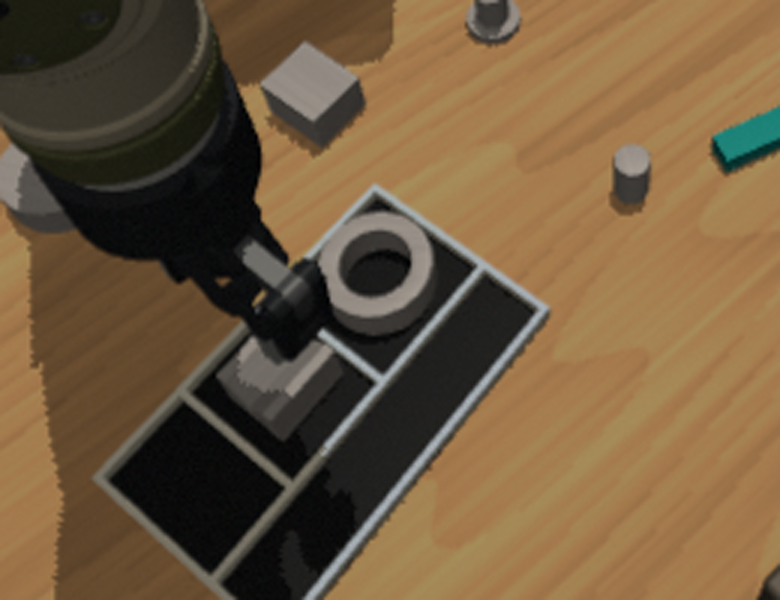

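The V-block stands level in the middle cell at (280,385), and the ring is fine at (375,270). Next is the plug.

```bash
python3 -m handwheel '{"deltas":[[0.4,0.92,-0.24,0,0],[0.4,0.92,-0.24,0,0],[0.4,0.92,-0.24,0,0],[0.4,0.92,-0.24,0,0],[0.4,0.92,-0.24,0,0],[0.4,0.92,-0.24,0,0],[0.4,0.92,-0.24,0,0],[0.4,0,0,0.6,0],[0.4,0,0,0.6,0],[0.4,0,0,0,0],[0.4,0,0,0,0]]}' 60 ; python3 -c "
from h import *
plan(484.7,6.6,102.7,84)
from workcell import optics
d=optics.read_camera('scene'); cv2.imwrite('pics/s4.png',cv2.resize(d['frame'][130:270,160:340,::-1],(770,600),interpolation=2))"
```

```text
clock: 19.42
tcp_pos: [0.4857, 0.0055, 0.1317]
orientation: [-0.0, 0.626, 0.78, -0.0]
wrist_force: [0.1, 0.1, 1.2]
finger_gap: 0.0596
grip_force: 0.0
t 19.43 tcp [485.7   5.5 131.7] phi 102.6 tilt 0.06 q6 1.2 gap 59.6 grip 0.0 F [0.1 0.1 1.2]
shift first (units) x 0.03 y -0.02 | roll -0.01, then x 0.03 y -0.02 | z down 1.19
```

View pics/s4.png

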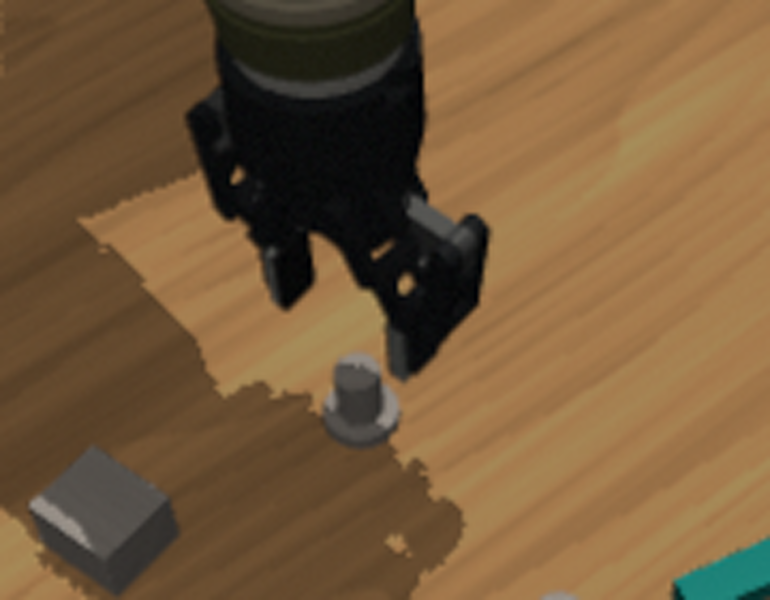

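The fingers straddle the stem, with the plug at crop (360,405). Grasping it now.

```bash
python3 -m handwheel '{"deltas":[[0.4,0.03,-0.02,0.6,0],[0.4,0,0,0.55,0],[0.4,0,0,0,0],[-0.9,0,0,0,0],[-0.9,0,0,0,0],[-0.9,0,0,0,0],[-0.9,0,0,0,0],[-0.9,0,0,0,0],[-0.9,0,0,0,0],[-0.9,0,0,0,0]]}' 60 ; python3 -m handwheel '{"deltas":[[-0.9,0,0,-0.3,0],[-0.9,0,0,-0.6,0],[-0.9,0,0,-0.9,0],[-0.9,0,0,-0.4,0],[-0.9,0,0,0,0]]}' 60; python3 -c "
from h import *
plan(*tray(-22,-76),102.7,86)"
```

```text
clock: 20.72
tcp_pos: [0.4859, 0.0063, 0.0873]
orientation: [0.001, 0.625, 0.78, 0.001]
wrist_force: [-0.6, -0.1, 7.0]
finger_gap: 0.0198
grip_force: 58.4
clock: 21.35
tcp_pos: [0.4859, 0.0064, 0.1757]
orientation: [0.002, 0.625, 0.78, 0.001]
wrist_force: [0.4, 0.1, -1.9]
finger_gap: 0.0198
grip_force: 58.8
t 21.35 tcp [485.9   6.4 175.7] phi 102.6 tilt 0.2 q6 1.2 gap 19.8 grip 58.8 F [ 0.4  0.1 -1.9]
shift first (units) x -8.01 y 1.70 | roll -0.01, then x -8.01 y 1.68 | z down 2.24
```

```bash
python3 -m handwheel '{"deltas":[[-0.9,-0.5,0.1,0,0],[-0.9,-0.9,0.19,0,0],[-0.9,-0.93,0.19,0,0],[-0.9,-0.93,0.19,0,0],[-0.9,-0.93,0.19,0,0],[-0.9,-0.93,0.19,0,0],[-0.9,-0.93,0.19,0,0],[-0.9,-0.93,0.19,0,0],[-0.9,-0.7,0.16,0,0],[-0.9,-0.33,0.07,0,0],[-0.9,0,0,0.4,0],[-0.9,0,0,0.7,0],[-0.9,0,0,0.4,0],[-0.9,0,0,0,0],[-0.9,0,0,0,0]]}' 60; python3 -c "
from h import *
plan(*tray(-22,-76),102.7,92)"
```

```text
clock: 23.22
tcp_pos: [0.6198, -0.2915, 0.1146]
orientation: [0.0, 0.625, 0.78, 0.0]
wrist_force: [0.2, -0.0, -1.8]
finger_gap: 0.02
grip_force: 58.8
t 23.23 tcp [ 619.8 -291.5  114.6] phi 102.6 tilt 0.05 q6 0.79 gap 20.0 grip 58.8 F [ 0.2 -0.  -1.8]
shift first (units) x -0.01 y 0.05 | roll -0.01, then x -0.01 y 0.05 | z down 0.57
```

Place and retreat, then plan for the bar (grip 20 mm out of the gate, φ=175.9).

```bash
python3 -m handwheel '{"deltas":[[-0.9,0,0.05,0.35,0],[-0.9,0,0,0.22,0],[-0.9,0,0,0,0],[0,0,0,0,0],[0,0,0,0,0],[0,0,0,0,0],[0,0,0,-0.5,0],[0,0,0,-0.8,0],[0,0,0,-0.8,0],[0,0,0,-0.8,0],[0,0,0,-0.2,0],[0,0,0,0,0]]}' 60 ; python3 -c "
from h import *
plan(630.3-20*np.cos(.072),216.6+20*np.sin(.072),175.9,115.5)
from workcell import optics
d=optics.read_camera('scene'); cv2.imwrite('pics/s5.png',cv2.resize(d['frame'][220:420,80:340,::-1],(780,600),interpolation=2))"
```

```text
clock: 24.72
tcp_pos: [0.6215, -0.2914, 0.2151]
orientation: [0.0, 0.625, 0.78, 0.0]
wrist_force: [0.2, -0.1, -0.7]
finger_gap: 0.0431
grip_force: 0.0
t 24.73 tcp [ 621.5 -291.4  215.1] phi 102.6 tilt 0.04 q6 0.8 gap 43.1 grip 0.0 F [ 0.2 -0.1 -0.7]
shift first (units) x 12.49 y 2.50 | roll -7.33, then x 1.19 y 12.68 | z down 2.49
```

View pics/s5.png

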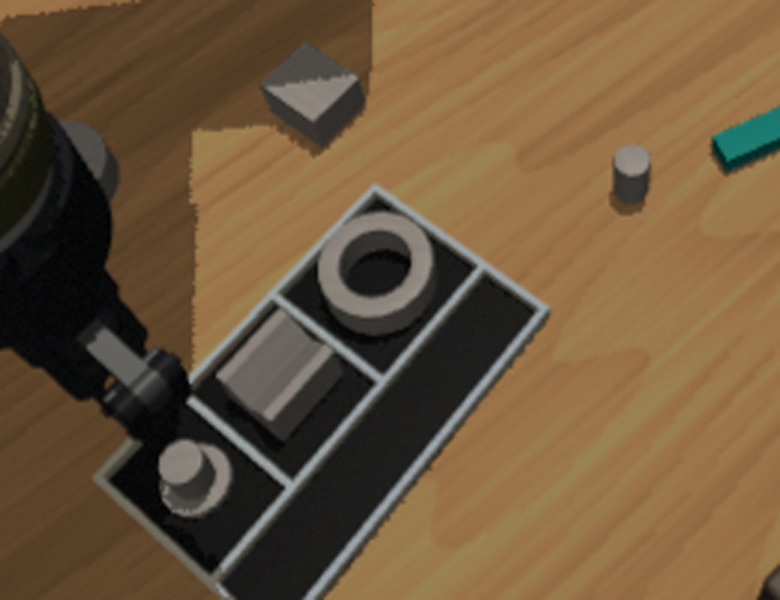

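All three kit pieces are in their cells: ring (375,270), V-block (280,380), plug (190,475). On to the bar.

```bash
python3 -m handwheel '{"deltas":[[0,0,0,0,-0.92],[0,0,0,0,-0.92],[0,0,0,0,-0.92],[0,0,0,0,-0.92],[0,0,0,0,-0.92],[0,0,0,0,-0.92],[0,0,0,0,-0.92],[0,0,0,0,-0.92],[0,0.1,0.97,0,0],[0,0.1,0.97,0,0],[0,0.1,0.97,0,0],[0,0.1,0.97,0,0],[0,0.1,0.97,0,0],[0,0.1,0.97,0,0],[0,0.1,0.97,0,0],[0,0.1,0.97,0,0],[0,0.1,0.97,0,0],[0,0.1,0.97,0,0],[0,0.1,0.97,0,0],[0,0.1,0.97,0,0]]}' 60 >/dev/null;  python3 -m handwheel '{"deltas":[[0,0.1,0.97,0.3,0],[0,0,0,0.5,0],[0,0,0,0.5,0],[0,0,0,0,0],[0,0,0,0,0]]}' 60; python3 -c "
from h import *
plan(630.3-20*np.cos(.072),216.6+20*np.sin(.072),175.9,115.5)
from workcell import optics
d=optics.read_camera('scene'); cv2.imwrite('pics/s6.png',cv2.resize(d['frame'][110:270,290:490,::-1],(750,600),interpolation=2))"
```

```text
clock: 27.9
tcp_pos: [0.603, 0.2152, 0.1627]
orientation: [-0.001, 0.034, 0.999, -0.0]
wrist_force: [0.0, 0.2, 0.2]
finger_gap: 0.0429
grip_force: 0.0
t 27.9 tcp [603.  215.2 162.7] phi 176.2 tilt 0.06 q6 0.28 gap 42.9 grip 0.0 F [0.  0.2 0.2]
shift first (units) x -0.18 y 0.08 | roll 0.03, then x -0.18 y 0.08 | z down 1.18
```

View pics/s6.png

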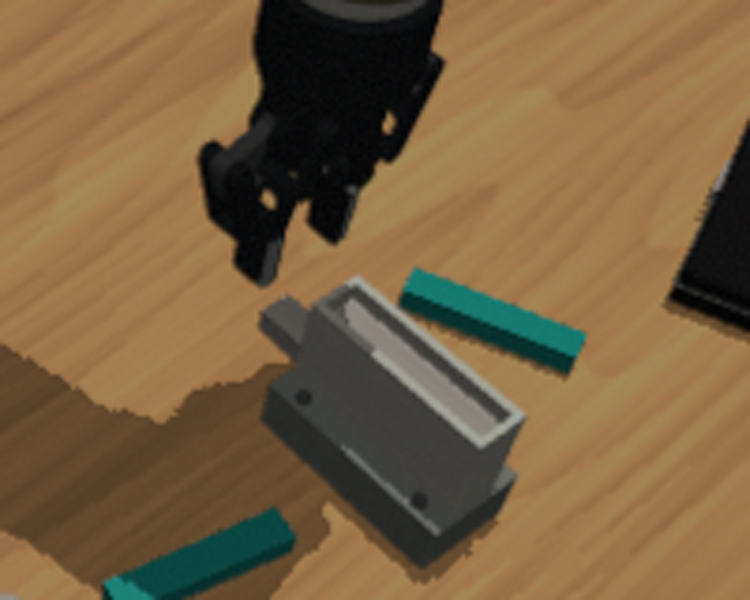

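The open fingers stand above the bar nose at crop (285,320) in line with it. Lower and grip.

```bash
python3 -m handwheel '{"deltas":[[0,-0.18,0.08,0.3,0],[0,0,0,0.6,0],[0,0,0,0.3,0],[0,0,0,0,0],[-1,0,0,0,0],[-1,0,0,0,0],[-1,0,0,0,0],[-1,0,0,0,0],[-1,0,0,0,0],[-1,0,0,0,0]]}' 90; python3 -c "
from h import *
plan(630.3-20*np.cos(.072),216.6+20*np.sin(.072),175.9,115.5)"
```

```text
clock: 29.2
tcp_pos: [0.6112, 0.2181, 0.1163]
orientation: [0.001, 0.034, 0.999, 0.0]
wrist_force: [-0.5, -0.4, 5.6]
finger_gap: 0.0165
grip_force: 88.8
t 29.2 tcp [611.2 218.1 116.3] phi 176.2 tilt 0.11 q6 0.29 gap 16.5 grip 88.8 F [-0.5 -0.4  5.6]
shift first (units) x 0.02 y -0.00 | roll 0.03, then x 0.02 y -0.00 | z down 0.02
```

```bash
python3 -m handwheel '{"deltas":[[-1,0.1,0,0,0],[-1,0.15,0,0,0],[-1,0.15,0,0,0],[-1,0.15,0,0,0],[-1,0,0,0,0]]}' 90; python3 -c "
from h import *
from workcell import optics
plan(611.2,218.1,175.9)
d=optics.read_camera('scene'); cv2.imwrite('pics/s7.png',cv2.resize(d['frame'][110:270,290:490,::-1],(750,600),interpolation=2))"
```

```text
clock: 29.82
tcp_pos: [0.5907, 0.2199, 0.1163]
orientation: [0.003, 0.033, 0.999, 0.0]
wrist_force: [5.9, -0.2, 2.4]
finger_gap: 0.0167
grip_force: 88.5
t 29.82 tcp [590.7 219.9 116.3] phi 176.2 tilt 0.32 q6 0.3 gap 16.7 grip 88.5 F [ 5.9 -0.2  2.4]
shift first (units) x -0.51 y -0.01 | roll 0.03, then x -0.51 y -0.01 | z down 0.00
```

View pics/s7.png

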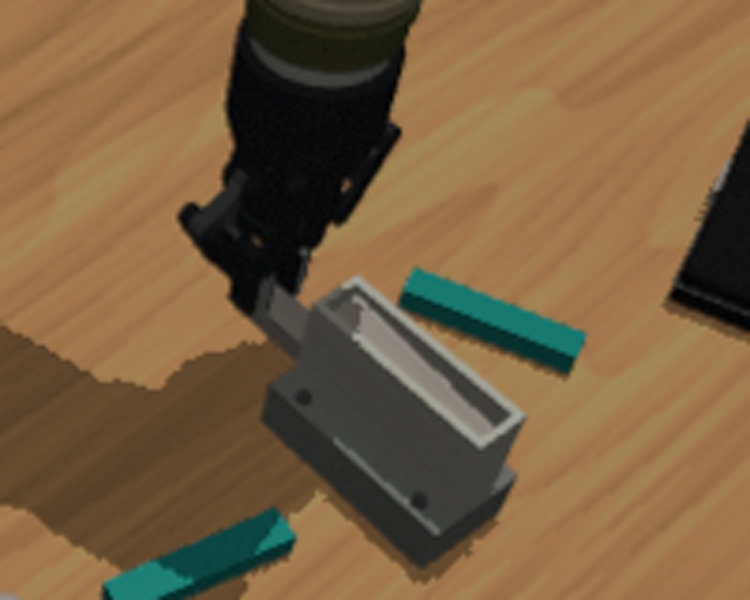

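The bar is sliding out (nose at crop (265,300)); the pull needs only about 6 N. Continue until it's clear.

```bash
python3 -m handwheel '{"deltas":[[-1,0.15,0,0,0],[-1,0.2,0,0,0],[-1,0.2,0,0,0],[-1,0.2,0,0,0],[-1,0.2,0,0,0],[-1,0.2,0,0,0],[-1,0.2,0,0,0],[-1,0.2,0,0,0],[-1,0,0,0,0],[-1,0,0,0,0]]}' 90; python3 -c "
from h import *
from workcell import optics
plan(611.2,218.1,175.9)
d=optics.read_camera('scene'); cv2.imwrite('pics/s8.png',cv2.resize(d['frame'][110:270,290:490,::-1],(750,600),interpolation=2))"
```

```text
clock: 31.12
tcp_pos: [0.5268, 0.2238, 0.115]
orientation: [-0.0, 0.033, 0.999, -0.0]
wrist_force: [-0.3, 0.4, -2.3]
finger_gap: 0.0169
grip_force: 88.2
t 31.12 tcp [526.8 223.8 115. ] phi 176.2 tilt 0.01 q6 0.33 gap 16.9 grip 88.2 F [-0.3  0.4 -2.3]
shift first (units) x -2.12 y -0.00 | roll 0.03, then x -2.12 y 0.01 | z down 0.00
```

View pics/s8.png

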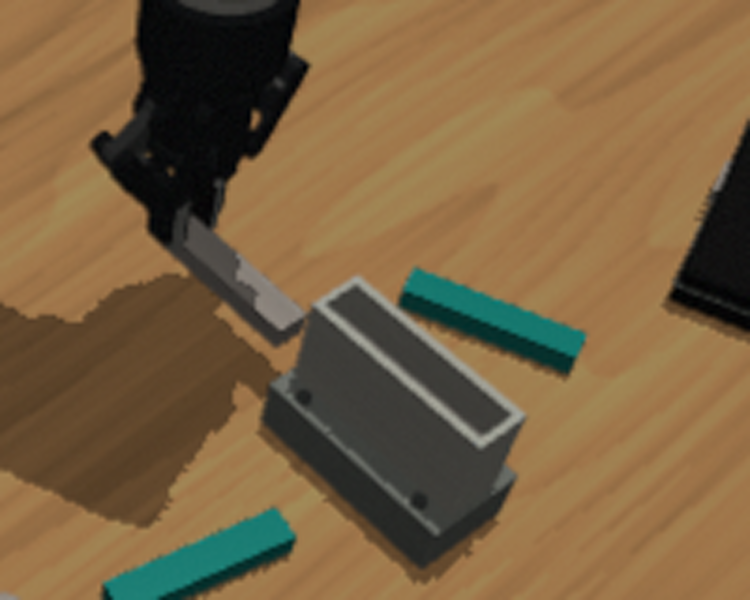

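The bar is free, held at its front end. The stack in the chute has dropped, and the chute interior is now dark. Back off, raise, and measure how level the bar is.

```bash
python3 -m handwheel '{"deltas":[[-1,0.4,0,0,0],[-1,0.6,0,-0.3,0],[-1,0,0,-0.6,0],[-1,0,0,-0.4,0],[-1,0,0,0,0],[-1,0,0,0,0]]}' 90; python3 -c "
from h import *
from workcell import optics
plan(*tray(42,20),102.7)
t=pose()[0]['tcp_pos']*1000
d=optics.read_camera('scene'); C=cloud(d).reshape(-1,3)*1000
a=np.radians(-3.8); r=C-t; u=r[:,0]*np.cos(a)+r[:,1]*np.sin(a); v=-r[:,0]*np.sin(a)+r[:,1]*np.cos(a)
m=(abs(v)<14)&(u>12)&(u<110)&(r[:,2]<-40)&(r[:,2]>-110)
for lo in range(15,105,10):
    k=m&(u>=lo)&(u<lo+10)
    if k.sum()>3:
        top=np.percentile(r[k,2],90); kk=k&(r[:,2]>top-4); print(lo,k.sum(),round(top,1),np.median(v[kk]).round(1))
d=optics.read_camera('top'); np.save('pics/t2.npy',d,allow_pickle=True)
C=cloud(d); Z=C[90:180,160:212].reshape(-1,3)*1000
dx=Z[:,0]-630.3;dy=Z[:,1]-216.6;b=np.radians(-4.1);X=dx*np.cos(b)+dy*np.sin(b);Y=-dx*np.sin(b)+dy*np.cos(b)
for lo in range(5,110,10):
    k=(abs(Y)<8)&(X>lo)&(X<lo+10); print('mag',lo,np.median(Z[k,2]).round(1))
"
```

```text
clock: 31.92
tcp_pos: [0.4869, 0.2263, 0.1665]
orientation: [-0.0, 0.034, 0.999, -0.0]
wrist_force: [-0.5, -0.2, -2.0]
finger_gap: 0.0164
grip_force: 88.3
t 31.93 tcp [486.9 226.3 166.5] phi 176.2 tilt 0.03 q6 0.35 gap 16.4 grip 88.3 F [-0.5 -0.2 -2. ]
shift first (units) x -5.08 y -9.93 | roll 7.35, then x -10.97 y 2.04 | z down 0.00
15 57 -67.4 -1.0
25 54 -67.1 -1.8
35 58 -67.4 -1.4
45 53 -67.2 -2.5
55 60 -67.2 -1.1
65 59 -67.8 -3.9
75 65 -67.9 -1.6
85 52 -68.8 -2.8
mag 5 65.5
mag 15 65.7
mag 25 65.2
mag 35 65.5
mag 45 65.5
mag 55 65.5
mag 65 64.7
mag 75 65.9
mag 85 64.7
mag 95 65.8
mag 105 84.2
```

The bar is level (top 67–68 mm below the TCP all along), and the stack top in the magazine reads 65.5 mm, as it should. Transport to the channel.

```bash
python3 -m handwheel '{"deltas":[[-1,0,0,0,0.5],[-1,0,0,0,0.9],[-1,0,0,0,0.95],[-1,0,0,0,0.95],[-1,0,0,0,0.95],[-1,0,0,0,0.95],[-1,0,0,0,0.95],[-1,0,0,0,0.8],[-1,0,0,0,0.4],[-1,-0.4,0.07,0,0],[-1,-0.8,0.15,0,0],[-1,-0.9,0.17,0,0],[-1,-0.9,0.17,0,0],[-1,-0.9,0.17,0,0],[-1,-0.9,0.17,0,0],[-1,-0.9,0.17,0,0],[-1,-0.9,0.17,0,0],[-1,-0.9,0.17,0,0]]}' 90 >/dev/null;  python3 -m handwheel '{"deltas":[[-1,-0.9,0.17,0,0],[-1,-0.9,0.17,0,0],[-1,-0.9,0.17,0,0],[-1,-0.6,0.11,0,0],[-1,-0.2,0.03,0.2,0],[-1,0,0,0.5,0],[-1,0,0,0.4,0],[-1,0,0,0,0],[-1,0,0,0,0]]}' 90; python3 -c "
from h import *
plan(*tray(42,20),102.7,86.5)
from workcell import optics
d=optics.read_camera('scene'); cv2.imwrite('pics/s9.png',cv2.resize(d['frame'][220:420,80:340,::-1],(780,600),interpolation=2))"
```

```text
clock: 35.4
tcp_pos: [0.6639, -0.1844, 0.1234]
orientation: [0.0, 0.624, 0.781, 0.0]
wrist_force: [-0.3, -0.5, -2.6]
finger_gap: 0.0167
grip_force: 88.3
t 35.4 tcp [ 663.9 -184.4  123.4] phi 102.7 tilt 0.02 q6 0.96 gap 16.7 grip 88.3 F [-0.3 -0.5 -2.6]
shift first (units) x 0.02 y -0.01 | roll 0.00, then x 0.02 y -0.01 | z down 0.92
```

View pics/s9.png

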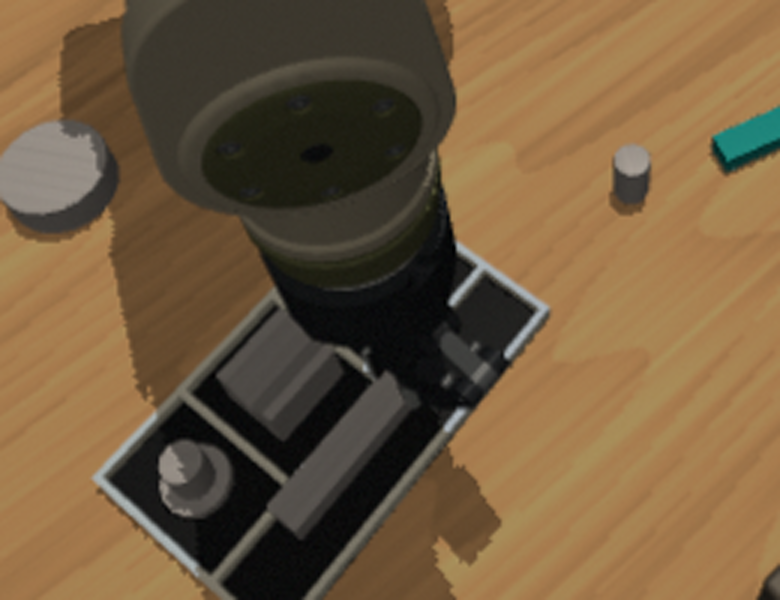

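The bar hangs parallel over the channel (crop (340,455)) with the walls clear on both sides. Lower it.

```bash
python3 -m handwheel '{"deltas":[[-1,0.02,-0.01,0.4,0],[-1,0,0,0.3,0],[-1,0,0,0.15,0],[-1,0,0,0.05,0],[-1,0,0,0,0],[-1,0,0,0,0]]}' 60; python3 -c "
from h import *
plan(*tray(42,20),102.7,86.5)"
```

```text
clock: 36.2
tcp_pos: [0.6636, -0.1843, 0.0875]
orientation: [0.001, 0.625, 0.781, 0.0]
wrist_force: [0.9, -0.2, -2.5]
finger_gap: 0.0168
grip_force: 88.4
t 36.2 tcp [ 663.6 -184.3   87.5] phi 102.7 tilt 0.06 q6 0.96 gap 16.8 grip 88.4 F [ 0.9 -0.2 -2.5]
shift first (units) x 0.02 y -0.01 | roll -0.00, then x 0.02 y -0.01 | z down 0.03
```

```bash
python3 -m handwheel '{"deltas":[[-1,0,0,0.03,0],[-1,0,0,0,0],[-0.6,0,0,0,0],[-0.3,0,0,0,0],[-0.3,0,0,0,0],[-0.3,0,0,-0.2,0],[-0.3,0,0,-0.5,0],[-0.3,0,0,-0.8,0],[-0.3,0,0,-0.9,0],[-0.3,0,0,-0.9,0],[-0.3,0.9,0,0,0],[-0.3,0.9,0,0,0],[-0.3,0.9,0,0,0],[-0.3,0.9,0,0,0],[-0.3,0.9,0,0,0],[-0.3,0.9,0,0,0],[-0.3,0,0,0,0],[-0.3,0,0,0,0]]}' 60; python3 - <<'E'
from h import *
from workcell import optics
d=optics.read_camera('top'); np.save('pics/t3.npy',d,allow_pickle=True); cv2.imwrite('pics/t3.png',d['frame'][:,:,::-1])
hsv=cv2.cvtColor(d["frame"],cv2.COLOR_RGB2HSV); C=cloud(d).reshape(-1,3)*1000
a=np.radians(12.7); X=(C[:,0]-626.6)*np.cos(a)+(C[:,1]+212.4)*np.sin(a); Y=-(C[:,0]-626.6)*np.sin(a)+(C[:,1]+212.4)*np.cos(a)
for n,(x0,x1,y0,y1),(lo,hi) in (("bar",(24,60,-100,100),(16,24)),("ring",(-62,18,24,100),(26,34)),("vb",(-62,18,-44,16),(25,40)),("plug",(-62,18,-100,-52),(34,45))):
    k=(X>x0)&(X<x1)&(Y>y0)&(Y<y1)&(C[:,2]>lo)&(C[:,2]<hi)
    r=cv2.minAreaRect(np.c_[X,Y][k].astype(np.float32)); print(n,k.sum(),np.round(r[0],1),np.round(r[1],1),round(r[2],1),"z",np.median(C[k,2]).round(1))
E
```

```text
clock: 38.45
tcp_pos: [0.6162, 0.0264, 0.2185]
orientation: [0.001, 0.625, 0.781, 0.0]
wrist_force: [1.0, -0.1, -0.4]
finger_gap: 0.0299
grip_force: 0.0
bar 453 [ 42.3 -15.2] [101.2  20.1] 89.8 z 19.0
ring 438 [-22.6  64. ] [61.6 61.6] 77.7 z 29.0
vb 378 [-22.6 -10.9] [40.2 47.4] 0.5 z 32.5
plug 91 [-22.5 -74. ] [19.6 18.5] 80.9 z 39.0
```

View pics/t3.png

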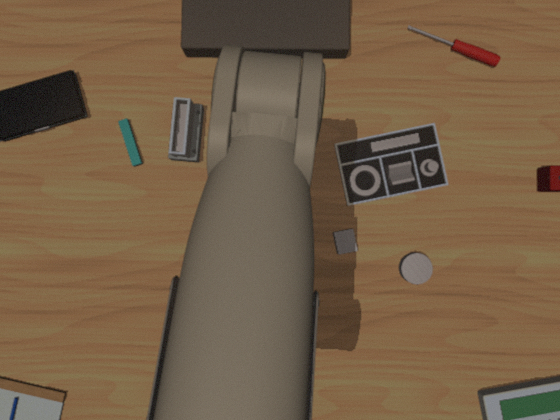

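The bar lies in the channel at (395,143), with the ring (366,180), V-block (401,174) and plug (429,168) in their cells. Block (346,241) and disc (416,268) haven't moved. All measured poses are within limits, so I'm handing in.

```bash
python3 -c "
from workcell import hand_in
print(hand_in())"
```

```text
the job is handed in; nothing more can be done
None
```

The job is handed in: ring, V-block, plug and lowest bar measured inside their tray limits and the bar stack one place lower; the verdict wasn't shown, and I didn't measure the top bar's position along the magazine or re-check the pin, hidden behind the arm.

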